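# Weigh the red-capped bottle

## Task

Weigh the white bottle with the red cap: set it gently, upright, in the middle of the balance's round steel pan and let go of it. Leave the blue-capped bottle where it stands and do not shove the balance.

Things in the scene. Friction and masses are not known exactly. Their poses are not given: they have to be found in the camera images.
- red_cap_bottle: The bottle to weigh: closed round white plastic reagent bottle with a red screw cap that does not come off, 124 mm tall, 0.14 to 0.28 kg. Body 52 mm in diameter with sloping shoulders below the cap, but fingers meet it as a solid 52 mm cylinder up to 105 mm height; cap 30 mm in diameter, from 106 to 124 mm height. It stands upright on the desk at the start. Origin: centre of its underside; z up along its axis. Grip it round the body.
- blue_cap_bottle: Bystander: shorter white reagent bottle with a blue cap, body 48 mm in diameter, 104 mm tall, standing upright. Origin: centre of its underside; z up. Not to be moved.
- balance: Compact white laboratory balance fixed to the desk, 210 mm deep (x) by 170 mm wide (y); its sloped console with display and keys faces its own -x. The housing is at most 57 mm high. Origin: centre of its underside, on the desk; z up. A flat round steel pan lies on top, its axis 30 mm behind the housing's middle (toward the balance's +x). The keys are not used.
- pan_center (a point): Centre of the top face of the balance's round steel pan, 120 mm in diameter, flat and without a rim, 66 mm above the desk when empty; z up. The pan rides on a spring of 0.9 N/mm and sinks straight down, by 1.4 to 3 mm under the bottle, 6 mm at most; this point moves with it.
Things that resemble listed ones, but are neither listed nor needed, are in the scene too. Leave any green, purple or turquoise look-alike of the red_cap_bottle alone.

How it is judged:
By the outcome, as a careful person would: the job done as asked, in the order asked, and still so for the second after the job is handed in, with the robot touching nothing.
It also fails if it takes over 32 s, if anything falls off the work surface, if the arm or the gripper's body presses on something with over 40 N, if the wrist force passes 120 N, or if a joint passes its speed limit or range.

## Robot

A 6-joint arm with a two-finger parallel gripper is mounted at the origin on a cart in front of the work surface, level with it; the furniture and walls round the work are solid. World frame = base frame: x ahead of the robot, y to its left, z up, the work surface at z = 0. Lengths are in m, angles in rad, forces in N, time in s.
With the tool pointing down it reaches from about 0.275 to 0.875 m from the base axis. Payload 12.5 kg.
Tool frame: the origin (TCP) lies at the very end of the fingers, on their centre line; the grasp point (between the pads) lies 19 mm behind it; z points along the fingers, y is the line along which they close (so a half turn about z gives the same grasp; the last joint's range is limited). The gripper opens to 85 mm and grips with 20 to 120 N. Pads are 22 mm wide; open, the fingers measure 114 mm over their backs; the gripper's body (76 mm by 85 mm) begins 54 mm behind the grasp point. The pads swing forward as they close: fully open they stand 13 mm farther back than shut.
Start: joints at [-1.235, 0.351, 1.652, -0, 1.139, -0.085], TCP at [0.225, -0.502, 0.231] pointing down, gripper open.
Joint ranges: [-2.75, 2.75], [-0.79, 2.1], [0.01, 2.65], [-1.57, 4.71], [0.07, 3.14], [-2.87, 2.87]. Speed limits (rad/s): [2.22, 2.22, 2.79, 3.14, 3.14, 3.14].

## Interface

Orientations are given as [roll, pitch, yaw] about the fixed x, y, z axes, in that order (R = Rz(yaw) Ry(pitch) Rx(roll)).
In Python, from station import env, vision, hand_in gives the robot as it stands.
- The arm moves only by the tool arm_command, never from a script. Its argument "targets" is a list of rows, each a list of 7 numbers: the turn, a rotation vector about the tool's x, y, z as a fraction of full scale, then the shift along the tool's x, y, z as a fraction of full scale, then the opening, from -1 (shut) to 1 (fully open), so that 0 is half open. In form: [[ax, ay, az, dx, dy, dz, claw], ...]. A call has exactly 5 rows; each row is the pose to reach, as a shift and turn from the pose commanded when the call began, along the tool's axes at that moment; what a row does not reach only later rows make up. Full scale, the value 1, is 1 m for a shift and 45 degrees for a turn. A row lasts 1/12 s, in which the tool goes at most 41.7 mm and 7.16 degrees, less where a joint would pass 70% of its speed; a pose out of reach is approached as far as the arm can. A call with a number of a shift or a turn outside -1 to 1 is refused whole. A call with a gripper value outside its range is refused whole. The fingers move at their own pace and stop on an object; "force" is the grip in N (left out, the last holds). Time passes only in rows, so rows that repeat a pose let the fingers close, or fill a call up. It gives the time, the measured TCP pose, the force, the opening and the grip force at its end, in the units of the state.
- env.get_state(): the state, without advancing time (a new reading comes with each control period).
- vision.capture(name): name is "side" or "top"; returns the picture (400x640x3 uint8, red, green, blue); there is no depth.
- vision.calibration(name): a dict with "fx", "fy", "cx", "cy" (pixels), "R" (3x3) and "t" (3): a world point X has camera coordinates R X + t. Camera axes: x right, y down, z forward; pixel columns grow to the right and rows downward; lengths in m; the calibration is good to about 2 mm. A picture is of the moment at which its call begins. calibration takes no time and is no camera call.
- hand_in(): hands the job in; it is judged then, once.
The state is a dict: "clock": time; "joint_positions": joint angles; "joint_velocities": joint speeds; "effort": joint torques, N m; "eef_pos": TCP position; "orientation": TCP orientation; "contact_force": force on the tool from outside, world axes, zero at the start; "moment": the same for the moment, N m; "opening": opening from 0.0 (shut) to 1.0 (fully open); "grasp_force": force on a finger pad.
Only numpy, scipy, OpenCV 4.12 (cv2) and the standard library are available. Lean on these libraries where they do the work, as an engineer would, in place of code of your own. Each camera call takes 0.05 s, during which the arm holds its last target. There are 200 camera calls.

## Working session

There is one attempt and no reset: what is moved stays moved. The work goes in short steps, Python scripts to look and compute and a tool call to move; the robot and the scene stay as the last step left them, time stands still between calls to the robot, and variables do not carry over. Pictures are saved under pics/ and viewed, at most 10 in all, crops included, and the job is handed in when it is done.

Besides the shell and the picture viewer there is one more tool, called after "Call:" by a JSON object that holds its "fn" and its "kwargs". arm_command: Moves the arm, as the interface text tells. Its arguments: {"type":"object","properties":{"targets":{"type":"array","items":{"type":"array","items":{"type":"number"}}},"force":{"type":"number"}},"required":["targets"]}

```bash
mkdir -p pics
python3 - <<'E'
from station import env, vision
import cv2
for n in("side","top"):
    cv2.imwrite(f"pics/{n}0.png",vision.capture(n)[:,:,::-1])
    c=vision.calibration(n);print(n,c)
s=env.get_state();print(s["clock"],s["eef_pos"],s["orientation"],s["opening"])
E
```

```text
side {'fx': 393.82935326769893, 'fy': 393.82935326769893, 'cx': 320.3618864560548, 'cy': 200.34606480870866, 'R': array([[-0.89219052, -0.45148893, -0.01240262],
       [-0.18587152,  0.39205214, -0.90096997],
       [ 0.41164044, -0.80153158, -0.43370414]]), 't': array([0.3995561 , 0.17946573, 0.80281683])}
top {'fx': 474.0895106706979, 'fy': 474.0895106706979, 'cx': 322.288838955704, 'cy': 192.34842817128083, 'R': array([[ 0.01963317, -0.99980359, -0.00270536],
       [-0.99763731, -0.01941231, -0.06590121],
       [ 0.06583575,  0.00399281, -0.99782249]]), 't': array([-0.09969017,  0.49173981,  1.39346993])}
0.1 [ 0.2246004  -0.50173323  0.23079697] [-3.14054049e+00 -9.09488166e-05  4.20819242e-01] 1.0011228790531177
```

View pics/side0.png

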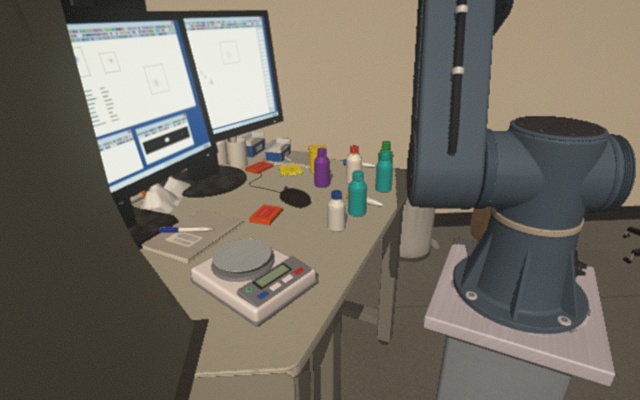

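View pics/top0.png

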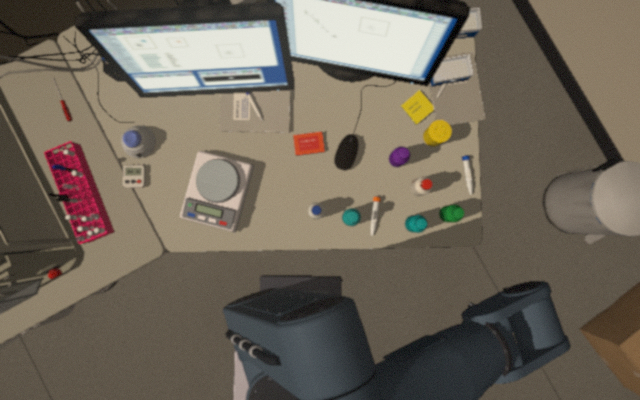

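Candidates for the bottle in the top view: red/white (425,185), blue/white (315,211), purple (400,156), turquoise (416,223) and (351,217), green (452,213). Only the red cap on white at (425,185) top / (354,150) side fits. I'll check it in a crop. The pan is at about (219,180) top and (242,258) side.

```bash
cat > h.py <<'E'
import numpy as np
from station import env,vision
def ray(n,u,v,z):
    c=vision.calibration(n);d=c["R"].T@np.array([(u-c["cx"])/c["fx"],(v-c["cy"])/c["fy"],1]);o=-c["R"].T@c["t"]
    return o+d*(z-o[2])/d[2]
def proj(n,X):
    c=vision.calibration(n);p=c["R"]@np.array(X)+c["t"];return np.array([c["fx"]*p[0]/p[2]+c["cx"],c["fy"]*p[1]/p[2]+c["cy"]])
E
python3 - <<'E'
import cv2,numpy as np
from h import *
t=cv2.imread("pics/top0.png");s=cv2.imread("pics/side0.png")
a=cv2.resize(t[130:250,330:490],None,fx=5,fy=5,interpolation=cv2.INTER_CUBIC)[:300*2]
b=cv2.resize(s[135:205,300:410],None,fx=5,fy=5,interpolation=cv2.INTER_CUBIC)
cv2.imwrite("pics/ct.png",a);cv2.imwrite("pics/cs.png",b)
def red(im,x0,x1,y0,y1):
    i=im.astype(int);m=(i[:,:,2]>1.8*i[:,:,1])&(i[:,:,2]>1.8*i[:,:,0])&(i[:,:,2]>70)
    k=np.zeros_like(m);k[y0:y1,x0:x1]=1;m&=k
    y,x=np.nonzero(m);return x.mean(),y.mean(),x.min(),x.max(),y.min(),y.max(),len(x)
r=red(t,415,440,172,198);print(r,ray("top",r[0],r[1],.12))
r=red(s,345,363,140,160);print(r,ray("side",r[0],r[1],.118))
for n,u,v,z in[("top",219,180,.066),("side",242,259,.066),("top",400,156,.124),("top",416,223,.124),("top",452,213,.124),("top",316,210,.104),("top",351,217,.124),("top",470,173,.01)]:print(n,u,v,ray(n,u,v,z))
for x,y in[(185,214),(236,229),(204,152),(254,166)]:print("bal corner",ray("top",x,y,.04))
E
```

```text
(np.float64(426.5656565656566), np.float64(183.9090909090909), np.int64(421), np.int64(432), np.int64(179), np.int64(189), 99) [ 0.51562477 -0.37726026  0.12      ]
(np.float64(353.7692307692308), np.float64(149.05769230769232), np.int64(350), np.int64(357), np.int64(146), np.int64(152), 52) [ 0.50963419 -0.36024496  0.118     ]
top 219 180 [0.52008885 0.20726744 0.066     ]
side 242 259 [0.50507293 0.23491868 0.066     ]
top 400 156 [ 0.59108431 -0.30279231  0.124     ]
top 416 223 [ 0.40755042 -0.34810524  0.124     ]
top 452 213 [ 0.43677864 -0.4463195   0.124     ]
top 316 210 [ 0.43827401 -0.07389456  0.104     ]
top 351 217 [ 0.42044053 -0.17033589  0.124     ]
top 470 173 [ 0.56059001 -0.53070594  0.01      ]
bal corner [0.4209636  0.30887869 0.04      ]
bal corner [0.38029367 0.15873184 0.04      ]
bal corner [0.60415454 0.26001983 0.04      ]
bal corner [0.56559202 0.11172493 0.04      ]
```

View pics/ct.png

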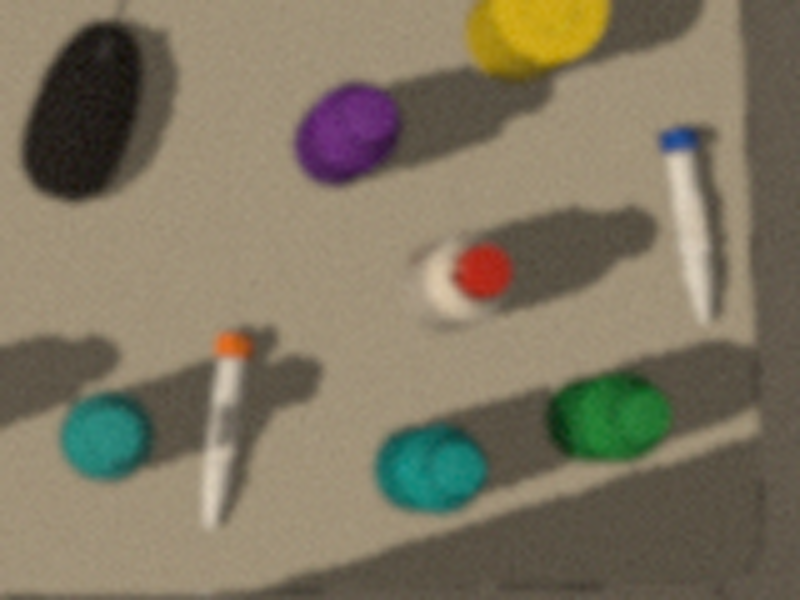

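View pics/cs.png

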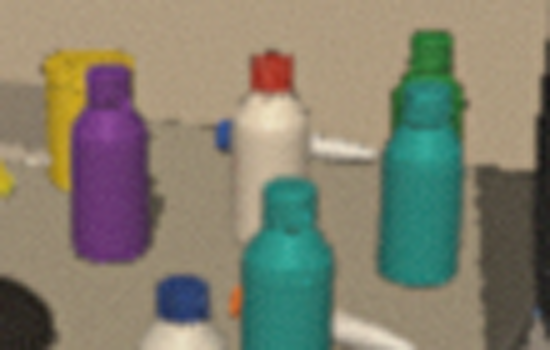

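The crops confirm it: a red cap on a white body at top (426.5,184), side (354,149). The turquoise, green and purple look-alikes stand around it. The two views disagree slightly, so I'll reconcile them and fit the pan.

Run:
```python
import cv2,numpy as np
from h import *
from scipy.optimize import least_squares
print("cap top->side",proj("side",[.5156,-.3773,.124]),proj("side",[.5156,-.3773,.106]))
print("pan top->side",proj("side",[.520,.2073,.066]))
for n in("side","top"):
    c=vision.calibration(n);print(n,"cam",-c["R"].T@c["t"])
def tri(a,b):
    f=lambda X:np.r_[proj("top",X)-a,proj("side",X)-b]
    r=least_squares(f,[.5,0,.1]);return r.x,r.fun
print(tri((426.57,183.9),(353.8,149)),tri((219,180),(242,258)))
t=cv2.imread("pics/top0.png");s=cv2.imread("pics/side0.png")
a=cv2.resize(t[140:240,170:270],None,fx=4,fy=4,interpolation=cv2.INTER_CUBIC)
b=cv2.resize(s[225:325,185:325],None,fx=4,fy=4,interpolation=cv2.INTER_CUBIC)[:400]
def ov(im,n,x0,y0,X):
    for k in np.linspace(0,2*np.pi,60):
        p=(proj(n,[X[0]+.06*np.cos(k),X[1]+.06*np.sin(k),.066])-[x0,y0]+.5)*4
        cv2.circle(im,tuple(p.astype(int)),1,(0,0,255),-1)
X=[.520,.2073]
ov(a,"top",170,140,X);ov(b,"side",185,225,X)
cv2.imwrite("pics/pan.png",cv2.resize(np.hstack([a,b]),None,fx=.8,fy=.8))
```

```text
cap top->side [354.1294744 145.4924429] [353.99129844 150.8523448 ]
pan top->side [244.28947107 250.46575862]
side cam [0.05936586 0.75351826 0.51483376]
top cam [ 0.40079507 -0.09568865  1.42257218]
(array([ 0.51667184, -0.37898375,  0.11158076]), array([-0.03858705, -0.10113518,  0.12574283,  0.00337489])) (array([0.52315929, 0.2120905 , 0.04906911]), array([-0.33917126, -0.54811798,  0.45882447,  0.05465316]))
```

View pics/pan.png

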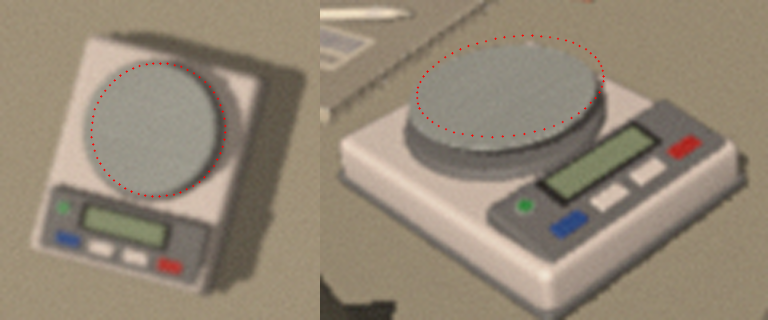

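Call:
{"fn": "arm_command", "kwargs": {"targets": [[0, 0, 0, 0.035, 0.001, 0, 1], [0, 0, 0, 0.07, 0.002, 0, 1], [0, 0, 0, 0.105, 0.003, 0, 1], [0, 0, 0, 0.14, 0.004, 0, 1], [0, 0, 0, 0.17, 0.004, 0, 1]], "force": 40}}

```text
clock: 0.52
eef_pos: [0.3832, -0.435, 0.231]
orientation: [-3.141, -0.0, 0.421]
contact_force: [0.4, 0.3, 0.6]
opening: 0.999
grasp_force: 0.0
```

```bash
cat >> h.py <<'E'
from scipy.spatial.transform import Rotation as Ro
def go(X):
    s=env.get_state();R=Ro.from_euler("xyz",s["orientation"]);print(s["clock"],s["eef_pos"],s["orientation"],"delta tool",R.inv().apply(np.array(X)-s["eef_pos"]).round(4))
E
python3 - <<'E'
import cv2
from h import *
go([.5165,-.379,.059])
from scipy.optimize import least_squares
def tri(a,b):
    r=least_squares(lambda X:np.r_[proj("top",X)-a,proj("side",X)-b],[.5,0,.1]);return r.x,r.fun
print(tri((217.0,180.1),(242.6,253.6)),ray("top",217,180.1,.066),ray("side",242.6,253.6,.066))
# pan: fit circle centre so overlay rim lies on strongest gradient, both views
P=[]
for n in("top","side"):
    g=cv2.GaussianBlur(cv2.imread(f"pics/{n}0.png",0),(0,0),1).astype(np.float32)
    gr=np.hypot(cv2.Sobel(g,5,1,0),cv2.Sobel(g,5,0,1));k=np.linspace(0,2*np.pi,90)
    best=max(((np.mean([cv2.remap(gr,np.float32([[p[0]]]),np.float32([[p[1]]]),1)[0,0] for p in(proj(n,[x+.06*np.cos(a),y+.06*np.sin(a),.066]) for a in k)])),x,y) for x in np.arange(.505,.536,.003) for y in np.arange(.195,.235,.003))
    print(n,best)
E
```

```text
0.5167 [ 0.38321768 -0.43504004  0.23101208] [-3.14108097e+00 -6.78153646e-05  4.21097045e-01] delta tool [0.1445 0.0034 0.172 ]
(array([0.51995408, 0.21383912, 0.0621373 ]), array([ 0.01591749,  0.02568279, -0.02149399, -0.00256781])) [0.51968893 0.21300858 0.066     ] [0.51597813 0.21843243 0.066     ]Traceback (most recent call last):
  File "<stdin>", line 13, in <module>
  File "<stdin>", line 13, in <genexpr>
  File "<stdin>", line 13, in <genexpr>
  File "h.py", line 7, in proj
    c=vision.calibration(n);p=c["R"]@np.array(X)+c["t"];return np.array([c["fx"]*p[0]/p[2]+c["cx"],c["fy"]*p[1]/p[2]+c["cy"]])
ValueError: time passes only in moves, steps and waits
```

Pan centre ≈ (0.519, 0.214) with triangulated z 0.062, against 0.066 expected, so it's consistent. Next is moving above the bottle.

Call:
{"fn": "arm_command", "kwargs": {"targets": [[0, 0, 0, 0.035, 0.001, 0, 1], [0, 0, 0, 0.07, 0.002, 0, 1], [0, 0, 0, 0.105, 0.003, 0, 1], [0, 0, 0, 0.13, 0.003, 0, 1], [0, 0, 0, 0.145, 0.0035, 0, 1]]}}

```text
clock: 0.93
eef_pos: [0.5173, -0.3785, 0.2307]
orientation: [-3.141, -0.0, 0.423]
contact_force: [-0.2, -0.2, -0.2]
opening: 0.998
grasp_force: 0.0
```

Call:
{"fn": "arm_command", "kwargs": {"targets": [[0, 0, 0, 0, 0, 0, 1], [0, 0, 0, 0, 0, 0.015, 1], [0, 0, 0, 0, 0, 0.03, 1], [0, 0, 0, 0, 0, 0.05, 1], [0, 0, 0, 0, 0, 0.07, 1]]}}

```text
clock: 1.35
eef_pos: [0.5142, -0.381, 0.1607]
orientation: [3.141, 0.0, 0.42]
contact_force: [-0.4, 0.4, 0.0]
opening: 1.001
grasp_force: 0.0
```

Run:
```python
import cv2
from h import *
go([.5165,-.379,.059])
b=vision.capture("side")[100:220,270:430,::-1];a=vision.capture("top")[130:250,350:510,::-1]
cv2.imwrite("pics/pre.png",np.hstack([cv2.resize(i,(400,300)) for i in(a,b)]))
```

```text
1.35 [ 0.51417583 -0.38096562  0.16068187] [3.14127386e+00 1.39808386e-04 4.19911911e-01] delta tool [ 0.0029 -0.0009  0.1017]
```

View pics/pre.png

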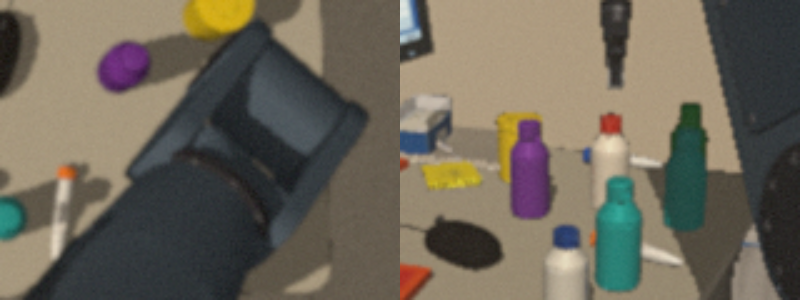

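The side view shows the finger pair just above the red cap (cap at 611,123 in the crop, fingertip at 615,85), and the neighbours are clear. I'll descend with a small x correction.

Call:
{"fn": "arm_command", "kwargs": {"targets": [[0, 0, 0, 0.003, -0.001, 0.01, 1], [0, 0, 0, 0.003, -0.001, 0.03, 1], [0, 0, 0, 0.003, -0.001, 0.05, 1], [0, 0, 0, 0.003, -0.001, 0.07, 1], [0, 0, 0, 0.003, -0.001, 0.085, 1]]}}

```text
clock: 1.87
eef_pos: [0.5175, -0.3783, 0.0758]
orientation: [3.141, -0.0, 0.421]
contact_force: [-0.5, -0.6, -0.7]
opening: 1.0
grasp_force: 0.0
```

Call:
{"fn": "arm_command", "kwargs": {"targets": [[0, 0, 0, 0, 0, 0.008, 1], [0, 0, 0, 0, 0, 0.014, 1], [0, 0, 0, 0, 0, 0.017, 1], [0, 0, 0, 0, 0, 0.017, 1], [0, 0, 0, 0, 0, 0.017, 1]]}}

```text
clock: 2.28
eef_pos: [0.5179, -0.3784, 0.0602]
orientation: [3.14, -0.001, 0.421]
contact_force: [-0.0, -0.6, -0.4]
opening: 0.997
grasp_force: 0.0
```

Call:
{"fn": "arm_command", "kwargs": {"targets": [[0, 0, 0, 0, 0, 0, 0.4], [0, 0, 0, 0, 0, 0, 0.3], [0, 0, 0, 0, 0, 0, 0.2], [0, 0, 0, 0, 0, 0, 0.1], [0, 0, 0, 0, 0, 0, 0]], "force": 40}}

```text
clock: 2.7
eef_pos: [0.5177, -0.3779, 0.0599]
orientation: [-3.142, -0.0, 0.421]
contact_force: [-2.4, 3.1, 6.9]
opening: 0.605
grasp_force: 40.4
```

Call:
{"fn": "arm_command", "kwargs": {"targets": [[0, 0, 0, 0, 0, 0, -0.2], [0, 0, 0, 0, 0, 0, -0.2], [0, 0, 0, 0, 0, 0, -0.2], [0, 0, 0, 0, 0, 0, -0.2], [0, 0, 0, 0, 0, 0, -0.2]]}}

```text
clock: 3.12
eef_pos: [0.5177, -0.3779, 0.0599]
orientation: [-3.142, -0.0, 0.421]
contact_force: [-1.0, 3.2, 6.2]
opening: 0.602
grasp_force: 40.4
```

Gripped: 0.602 × 85 = 51 mm. Next is the lift.

Call:
{"fn": "arm_command", "kwargs": {"targets": [[0, 0, 0, 0, 0, -0.008, -0.2], [0, 0, 0, 0, 0, -0.025, -0.2], [0, 0, 0, 0, 0, -0.05, -0.2], [0, 0, 0, 0, 0, -0.075, -0.2], [0, 0, 0, 0, 0, -0.1, -0.2]]}}

```text
clock: 3.53
eef_pos: [0.5174, -0.3779, 0.1606]
orientation: [-3.141, 0.0, 0.421]
contact_force: [0.7, -0.9, -2.4]
opening: 0.604
grasp_force: 41.8
```

Call:
{"fn": "arm_command", "kwargs": {"targets": [[0, 0, 0, 0, 0, -0.025, -0.2], [0, 0, 0, 0, 0, -0.05, -0.2], [0, 0, 0, 0, 0, -0.07, -0.2], [0, 0, 0, 0, 0, -0.08, -0.2], [0, 0, 0, 0, 0, -0.08, -0.2]]}}

```text
clock: 3.95
eef_pos: [0.5182, -0.3786, 0.2417]
orientation: [3.138, -0.002, 0.421]
contact_force: [-0.2, 0.8, -2.4]
opening: 0.601
grasp_force: 41.8
```

Run:
```python
import cv2
from h import *
go([.519,.214,.24]);s=env.get_state();print(s["opening"],s["grasp_force"],s["contact_force"])
cv2.imwrite("pics/lift.png",cv2.resize(vision.capture("side")[60:220,240:440,::-1],(600,480)))
```

```text
3.95 [ 0.51817989 -0.3785613   0.24174075] [ 3.13810707e+00 -1.65738381e-03  4.20796005e-01] delta tool [ 2.428e-01 -5.405e-01  3.000e-04]
0.6010470530748703 41.7796128988266 [-0.18331963  0.80489401 -2.42845855]
```

View pics/lift.png

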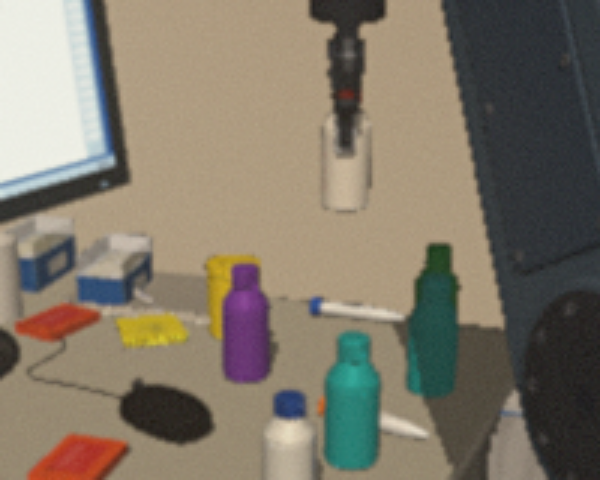

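The bottle hangs upright in the grip with nothing disturbed. Next is carrying it at z 0.24 to the pan.

Call:
{"fn": "arm_command", "kwargs": {"targets": [[0, 0, 0, 0.004, -0.009, 0, -0.2], [0, 0, 0, 0.012, -0.027, 0, -0.2], [0, 0, 0, 0.024, -0.053, 0, -0.2], [0, 0, 0, 0.037, -0.082, 0, -0.2], [0, 0, 0, 0.05, -0.111, 0, -0.2]]}}

```text
clock: 4.42
eef_pos: [0.5169, -0.2542, 0.2374]
orientation: [-3.139, 0.002, 0.42]
contact_force: [0.4, 0.0, -2.8]
opening: 0.603
grasp_force: 41.9
```

Call:
{"fn": "arm_command", "kwargs": {"targets": [[0, 0, 0, 0.013, -0.029, 0, -0.2], [0, 0, 0, 0.026, -0.058, 0, -0.2], [0, 0, 0, 0.039, -0.087, 0, -0.2], [0, 0, 0, 0.052, -0.116, 0, -0.2], [0, 0, 0, 0.065, -0.145, 0, -0.2]]}}

```text
clock: 4.83
eef_pos: [0.5168, -0.0951, 0.2377]
orientation: [-3.14, 0.002, 0.421]
contact_force: [1.3, 1.2, -2.6]
opening: 0.602
grasp_force: 41.9
```

Call:
{"fn": "arm_command", "kwargs": {"targets": [[0, 0, 0, 0.013, -0.029, 0, -0.2], [0, 0, 0, 0.026, -0.058, 0, -0.2], [0, 0, 0, 0.039, -0.087, 0, -0.2], [0, 0, 0, 0.052, -0.116, 0, -0.2], [0, 0, 0, 0.065, -0.145, 0, -0.2]]}}

```text
clock: 5.25
eef_pos: [0.5167, 0.0635, 0.2377]
orientation: [-3.141, 0.002, 0.421]
contact_force: [0.3, 0.1, -2.2]
opening: 0.595
grasp_force: 41.9
```

Call:
{"fn": "arm_command", "kwargs": {"targets": [[0, 0, 0, 0.013, -0.029, 0, -0.2], [0, 0, 0, 0.026, -0.058, 0, -0.2], [0, 0, 0, 0.037, -0.083, 0, -0.2], [0, 0, 0, 0.047, -0.106, 0, -0.2], [0, 0, 0, 0.053, -0.12, 0, -0.2]]}}

```text
clock: 5.67
eef_pos: [0.5159, 0.1952, 0.2376]
orientation: [-3.141, 0.003, 0.422]
contact_force: [0.4, -1.1, -2.1]
opening: 0.599
grasp_force: 41.9
```

Run:
```python
from h import *
go([.519,.214,.13]);s=env.get_state();print(s["opening"],s["grasp_force"],s["contact_force"])
```

```text
5.6667 [0.51593129 0.1951859  0.23756833] [-3.14073737e+00  2.58059200e-03  4.22317546e-01] delta tool [ 0.0108 -0.0158  0.1076]
0.5987863154197616 41.85969829559326 [ 0.37865363 -1.09561876 -2.10177812]
```

Call:
{"fn": "arm_command", "kwargs": {"targets": [[0, 0, 0, 0.005, -0.008, 0.005, -0.2], [0, 0, 0, 0.011, -0.016, 0.02, -0.2], [0, 0, 0, 0.011, -0.016, 0.04, -0.2], [0, 0, 0, 0.011, -0.016, 0.06, -0.2], [0, 0, 0, 0.011, -0.016, 0.07, -0.2]]}}

```text
clock: 6.08
eef_pos: [0.5192, 0.2112, 0.1657]
orientation: [-3.141, 0.005, 0.421]
contact_force: [-0.6, -0.5, -2.7]
opening: 0.599
grasp_force: 41.9
```

Call:
{"fn": "arm_command", "kwargs": {"targets": [[0, 0, 0, 0, 0, 0.01, -0.2], [0, 0, 0, 0, 0, 0.018, -0.2], [0, 0, 0, 0, 0, 0.024, -0.2], [0, 0, 0, 0, 0, 0.026, -0.2], [0, 0, 0, 0, 0, 0.026, -0.2]]}}

```text
clock: 6.5
eef_pos: [0.521, 0.2117, 0.1432]
orientation: [3.142, 0.0, 0.421]
contact_force: [0.3, -0.6, -1.7]
opening: 0.602
grasp_force: 41.9
```

Run:
```python
import cv2
from h import *
go([.519,.214,.126])
b=vision.capture("side");cv2.imwrite("pics/hover.png",cv2.resize(b[140:330,170:330,::-1],(500,594)))
s=env.get_state();p=s["eef_pos"];print(s["contact_force"],proj("side",[.519,.214,.066]),proj("side",[p[0],p[1],p[2]-.06]))
```

```text
6.5 [0.52101231 0.21170776 0.14319974] [3.14156802e+00 6.57386964e-05 4.20656230e-01] delta tool [-0.0009 -0.0029  0.0172]
[-0.19612755 -0.49251056 -2.12987631] [242.72168065 252.17771449] [241.67079144 244.17018005]
```

View pics/hover.png

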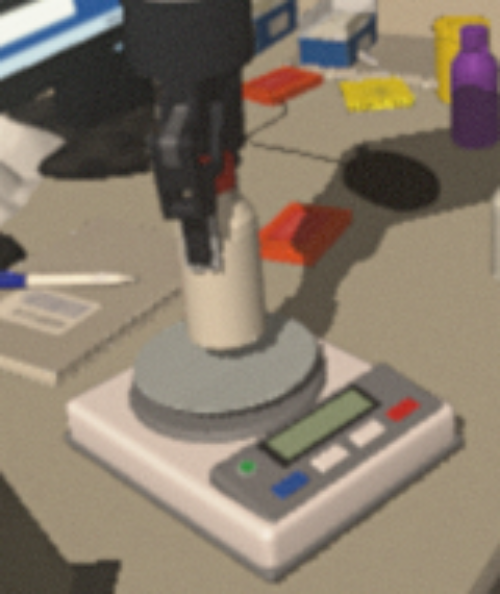

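The bottle is upright above the pan, lining up with the pan centre once lowered. I'll lower it slowly.

Call:
{"fn": "arm_command", "kwargs": {"targets": [[0, 0, 0, -0.001, -0.003, 0.004, -0.2], [0, 0, 0, -0.001, -0.003, 0.008, -0.2], [0, 0, 0, -0.001, -0.003, 0.011, -0.2], [0, 0, 0, -0.001, -0.003, 0.014, -0.2], [0, 0, 0, -0.001, -0.003, 0.015, -0.2]]}}

```text
clock: 6.97
eef_pos: [0.5186, 0.2141, 0.1278]
orientation: [-3.142, 0.001, 0.421]
contact_force: [-0.0, 0.8, -2.9]
opening: 0.603
grasp_force: 41.9
```

Call:
{"fn": "arm_command", "kwargs": {"targets": [[0, 0, 0, 0, 0, 0.001, -0.2], [0, 0, 0, 0, 0, 0.002, -0.2], [0, 0, 0, 0, 0, 0.003, -0.2], [0, 0, 0, 0, 0, 0.003, -0.2], [0, 0, 0, 0, 0, 0.003, -0.2]]}}

```text
clock: 7.38
eef_pos: [0.5189, 0.2141, 0.1254]
orientation: [3.142, -0.0, 0.421]
contact_force: [0.1, -0.1, -0.2]
opening: 0.604
grasp_force: 41.9
```

Call:
{"fn": "arm_command", "kwargs": {"targets": [[0, 0, 0, 0, 0, 0.0005, -0.2], [0, 0, 0, 0, 0, 0.0005, -0.2], [0, 0, 0, 0, 0, 0.0005, -0.2], [0, 0, 0, 0, 0, 0.0005, -0.2], [0, 0, 0, 0, 0, 0.0005, -0.2]], "force": 20}}

```text
clock: 7.8
eef_pos: [0.5189, 0.2141, 0.1249]
orientation: [3.142, -0.0, 0.421]
contact_force: [-0.3, -0.2, -0.7]
opening: 0.603
grasp_force: 41.9
```

Call:
{"fn": "arm_command", "kwargs": {"targets": [[0, 0, 0, 0, 0, 0, 0.22], [0, 0, 0, 0, 0, 0, 0.24], [0, 0, 0, 0, 0, 0, 0.28], [0, 0, 0, 0, 0, 0, 0.34], [0, 0, 0, 0, 0, 0, 0.45]]}}

```text
clock: 8.22
eef_pos: [0.5189, 0.2141, 0.1249]
orientation: [3.142, -0.0, 0.421]
contact_force: [-0.4, 0.1, 0.4]
opening: 0.723
grasp_force: 0.0
```

Call:
{"fn": "arm_command", "kwargs": {"targets": [[0, 0, 0, 0, 0, 0, 0.6], [0, 0, 0, 0, 0, 0, 0.75], [0, 0, 0, 0, 0, 0, 0.9], [0, 0, 0, 0, 0, 0, 1], [0, 0, 0, 0, 0, 0, 1]]}}

```text
clock: 8.63
eef_pos: [0.5188, 0.2141, 0.1248]
orientation: [-3.142, -0.0, 0.421]
contact_force: [-0.1, -0.6, -0.0]
opening: 0.999
grasp_force: 0.0
```

Released; now retreating straight up.

Call:
{"fn": "arm_command", "kwargs": {"targets": [[0, 0, 0, 0, 0, -0.005, 1], [0, 0, 0, 0, 0, -0.015, 1], [0, 0, 0, 0, 0, -0.03, 1], [0, 0, 0, 0, 0, -0.05, 1], [0, 0, 0, 0, 0, -0.07, 1]]}}

```text
clock: 9.05
eef_pos: [0.5187, 0.2141, 0.1964]
orientation: [-3.142, -0.0, 0.421]
contact_force: [0.1, -0.2, 0.1]
opening: 0.999
grasp_force: 0.0
```

Call:
{"fn": "arm_command", "kwargs": {"targets": [[0, 0, 0, 0, 0, -0.025, 1], [0, 0, 0, 0, 0, -0.05, 1], [0, 0, 0, 0, 0, -0.07, 1], [0, 0, 0, 0, 0, -0.08, 1], [0, 0, 0, 0, 0, -0.08, 1]]}}

```text
clock: 9.47
eef_pos: [0.5196, 0.2144, 0.2775]
orientation: [3.141, -0.004, 0.421]
contact_force: [-0.8, -0.3, -0.1]
opening: 1.004
grasp_force: 0.0
```

Call:
{"fn": "arm_command", "kwargs": {"targets": [[0, 0, 0, -0.02, 0, 0, 1], [0, 0, 0, -0.05, 0, 0, 1], [0, 0, 0, -0.08, 0, 0, 1], [0, 0, 0, -0.1, 0, 0, 1], [0, 0, 0, -0.1, 0, 0, 1]]}}

```text
clock: 9.88
eef_pos: [0.4244, 0.1721, 0.2738]
orientation: [-3.141, 0.003, 0.421]
contact_force: [-0.4, 0.6, 0.2]
opening: 1.0
grasp_force: 0.0
```

Run:
```python
import cv2
from h import *
a=vision.capture("top")[100:260,140:350,::-1];b=vision.capture("side")[140:330,170:370,::-1]
cv2.imwrite("pics/end.png",np.hstack([cv2.resize(i,(400,380)) for i in(a,b)]))
```

```text
(no output)
```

View pics/end.png

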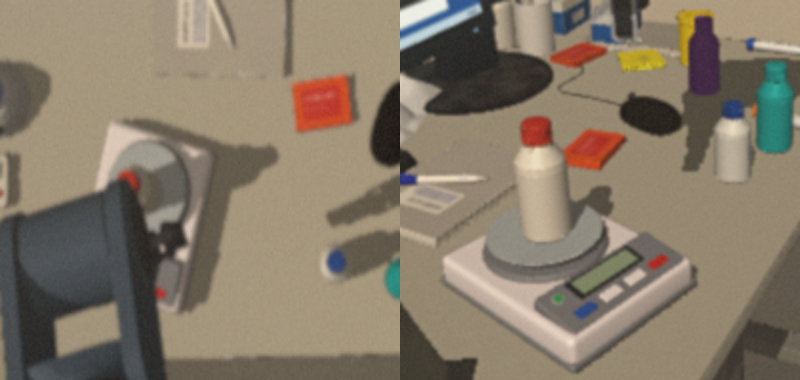

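The bottle stands upright in the middle of the pan: base at (547,235) in the side crop, pan spanning 485–608. The blue-capped bottle and the balance are unmoved, and the gripper is clear.

```bash
python3 -c "from station import hand_in;print(hand_in())"
```

```text
the job is handed in; nothing more can be done
None
```

The red-capped bottle stands upright in the middle of the balance pan and is released, the blue-capped bottle and the balance look unmoved in the last picture, and the job was handed in at about 10 s.

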